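# Hold open the filter drop box with its lever

## Robot

A 6-joint arm with a two-finger parallel gripper is mounted at the origin on the work surface. World frame = base frame: x ahead of the robot, y to its left, z up, the work surface at z = 0. Lengths are in m, angles in rad, forces in N, time in s.
With the tool pointing down it reaches from about 0.35 to 0.775 m from the base axis. Payload 7.3 kg.
Tool frame: the origin (TCP) lies between the finger pads; the fingertips stand robot.tcp_to_tips ahead of it and the grasp point (between the pads) lies 2 mm behind it (robot.tcp_to_tips is the distance from the TCP to the fingertips, in m); y points along the fingers, x is the direction in which the jaws open and shut, and the axes are right-handed (so a half turn about y gives the same grasp; the last joint's range is limited). The gripper opens to 92 mm and grips with 3 to 60 N. Pads are 19 mm wide; open, the fingers measure 130 mm over their backs; the gripper's body (75 mm by 190 mm) begins 47 mm behind the grasp point.
Start: joints at [1.122, 0.342, 1.524, -0, 1.275, -0.146], TCP at [0.157, 0.501, 0.207] pointing down, gripper open.
Joint ranges: [-2.53, 2.53], [-0.77, 2.02], [0.04, 2.7], [-1, 4.14], [0.28, 2.66], [-3.11, 3.11]. Speed limits (rad/s): [2.57, 2.57, 3.14, 3.14, 3.14, 3.14].

## Interface

Orientations are given as [roll, pitch, yaw] about the fixed x, y, z axes, in that order (R = Rz(yaw) Ry(pitch) Rx(roll)).
In Python, from cell import status, read_camera, get_calibration, robot gives the robot as it stands.
- The arm moves only by the shell command python3 -m creep 'ROWS' [FORCE]. ROWS is JSON, a list of rows, each an object of numbers: "dx", "dy", "dz": the shift along the tool's x, y, z in m; "rx", "ry", "rz": the turn, a rotation vector about the tool's x, y, z in rad; "gripper": the opening, from 0 (shut) to 1 (fully open). A call has 1 to 20 rows; each row is the pose to reach, as a shift and turn from the pose commanded when the call began, along the tool's axes at that moment; what a row does not reach only later rows make up. A row lasts 1/8 s, in which the tool goes at most 62.5 mm and 10.7 degrees, less where a joint would pass 70% of its speed; a pose out of reach is approached as far as the arm can. A call with a gripper value outside its range is refused whole. The fingers move at their own pace and stop on an object; FORCE is the grip in N (left out, the last holds). Time passes only in rows, so rows that repeat a pose let the fingers close. It gives the time, the measured TCP pose, the force and the opening at its end, in the units of the state.
- status.observe(): the state, without advancing time (a new reading comes with each control period).
- read_camera(name): name is "scene" or "top" or "wrist"; returns (picture, depth): 384x512x3 uint8, red, green, blue; 384x512 float32, m along the optical axis (not along the pixel's ray), 0 where there is no reading.
- get_calibration(name): a dict with "fx", "fy", "cx", "cy" (pixels), "D" ([k1, k2, p1, p2, k3] as OpenCV has them; the pictures are not rectified), "xyz" and "rotation" of the camera in the world; the wrist camera has in their place "mount" (4x4, takes a point from camera to tool coordinates, whose origin is the TCP and whose axes are the tool frame's). Camera axes: x right, y down, z forward; pixel columns grow to the right and rows downward; lengths in m; the calibration is good to about 2 mm. A picture is of the moment at which its call begins: read the wrist's pose just before it. get_calibration takes no time and is no camera call.
- robot.hand_in(): hands the job in, once; it reports no verdict.
The state is a dict: "time": time; "qpos": joint angles; "qvel": joint speeds; "joint_efforts": joint torques, N m; "tool_pos": TCP position; "tool_rot": TCP orientation; "contact_force": force on the tool from outside, world axes, zero at the start; "torque": the same for the moment, N m; "opening": finger opening in m.
Only numpy, scipy, OpenCV 4.12 (cv2) and the standard library are available. Lean on these libraries where they do the work, as an engineer would, in place of code of your own. Each camera call takes 0.05 s, during which the arm holds its last target.

## Task

Hold the old-filter drop box open for me: with the fingertips push the red paddle of its safety stop fully across, towards the lever, so that the stop no longer blocks the lever, then press the rubber pad on the lever's long end all the way down so that the heavy steel flap rises, and finish while still holding it pressed down. Only push and press: do not touch the flap itself, do not lift the lever out of its slots, and leave the filters, cans and other things standing about where they are.

Things in the scene. Friction and masses are not known exactly. Their poses are not given: they have to be found in the camera images.
- dropbox: Fixed grey steel drop box on a base plate 100 wide, 10 high, x -265 to +195. Origin on the table below the lever's pin; x runs along the lever from its long end (-x) to the flap (+x), z up, +y is the robot's side (within 25 degrees). Fulcrum cheeks at x 0, y +-35, 154 high. Hopper 150 x 200, 110 high, centred at x +200. Stop's track across the base at x -75, y -91 to +121, 30 high.
- lever: Loose yellow lever, 24 wide, 16 thick, 0.4 kg; its cross pin lies in open slots. Origin on the pin's axis, 130 above the table. At rest its frame is level, with the drop box's axes, but the bar slopes: the long arm (240) rises 17 degrees to -x, the short arm (110) dips to +x, its roller under the flap's lip. Fully pressed it has turned about -0.6 rad about y (long end down); let go, it swings back up.
- lever_pad (a point): Centre of the top of the black rubber pad (56 along the lever x 50 wide) on the lever's long end: at rest about 214 above the table and 225 horizontally from the pin; fully down about 70 and 233, where a rubber buffer on the base (46 high, 225 from the pin) stops the lever. Pressing takes about 2 to 8 N.
- stop (a joint): Red safety stop, sliding across under the lever along the drop box's -y (away from the robot). Metres: 0 to 0.008 at the start (blocking the lever), 0.05 fully across against its end (lever free). About 2 N of friction; stays where it is left. Pressed hard while blocked, the lever would pry itself up out of its slots.
- stop_paddle (a point): Centre of the stop's upright red paddle: 44 along the lever, 20 thick across it (drop box's y), 60 high (125 to 185 above the table). At the start about 80 from the lever's middle on the +y side, 75 from the pin towards the long end; it moves with the stop and ends 35 from the lever's middle.
- flap (a joint): Angle of the heavy steel flap (about 1.3 to 2.4 kg) over the hopper, radians: 0 closed, grows as it opens; about 0.4 with the lever fully down. It falls shut by itself.
- flap_lip (a point): Middle of the front edge of the flap, 10 in from the edge: a steel plate 195 x 206 x 8, yellow along this edge, a black bar handle on top (not to be touched), hinged at the hopper's +x edge 112 above the table and 185 from this point
- filter_blue: Blue oil filter, diameter 72, 85 high, standing on the table on the far side of the lever. Origin at the centre of its underside. Leave alone.
- spray_can: Spray can with red label, diameter 60, 150 high, on the far side of the fulcrum. Origin at the centre of its underside. Leave alone.
- tape_roll: Black roll of tape lying flat, outer diameter 90, 40 high, on the robot's side of the fulcrum. Origin at the centre of its underside. Leave alone.
- filter_white: White oil filter, diameter 66, 75 high, to the right. Origin at the centre of its underside. Leave alone.
- carton: Cardboard carton 70 x 100 x 60 high, to the right. Origin at the centre of its underside. Leave alone.
- screwdriver: Screwdriver 200 long lying on the table at the near right. Leave alone.
- spray_white: Spray can with white label, diameter 60, 150 high, towards the back. Origin at the centre of its underside. Leave alone.
- fulcrum (a point): Where the lever's pin axis rests, midway between the cheeks, 130 above the table: fixed to the drop box.

How it is judged:
By the outcome, as a careful person would: the job done as asked, in the order asked, and still so for the second after the job is handed in, while the arm keeps its last pose, push and grip.
It also fails if it takes over 42 s, if anything falls off the work surface, if the arm or the gripper's body presses on something with over 40 N, if the wrist force passes 120 N, or if a joint passes its speed limit or range.

## Working session

There is one attempt and no reset: what is moved stays moved. The work goes in short steps, Python scripts to look and compute and a shell command to move; the robot and the scene stay as the last step left them, time stands still between calls to the robot, and variables do not carry over. Pictures are saved under pics/ and viewed, and the job is handed in when it is done.

```bash
ls; mkdir -p pics; cat > h.py <<'E'
import numpy as np, cv2
from cell import status, read_camera, get_calibration, robot
from scipy.spatial.transform import Rotation as R
def cloud(name):
    s=status.observe(); im,d=read_camera(name); c=get_calibration(name)
    K=np.array([[c['fx'],0,c['cx']],[0,c['fy'],c['cy']],[0,0,1]]); D=np.array(c['D'],float)
    h,w=d.shape; u,v=np.meshgrid(np.arange(w),np.arange(h))
    n=cv2.undistortPoints(np.stack([u,v],-1).reshape(-1,1,2).astype(np.float64),K,D).reshape(h,w,2)
    P=np.dstack([n*d[...,None],d])
    if 'mount' in c:
        M=np.array(c['mount']); Rt=R.from_euler('xyz',s['tool_rot']).as_matrix()
        W=(P@M[:3,:3].T+M[:3,3])@Rt.T+np.array(s['tool_pos'])
    else:
        r=np.array(c['rotation']); 
        if r.shape!=(3,3): r=R.from_euler('xyz',r).as_matrix()
        W=P@r.T+np.array(c['xyz'])
    W[d==0]=np.nan
    return im,d,W
def save(im,n): cv2.imwrite('pics/'+n,cv2.cvtColor(im,cv2.COLOR_RGB2BGR))
E
python3 - <<'E'
from h import *
print(status.observe(), robot.tcp_to_tips)
for n in('scene','top'):
    c=get_calibration(n);print(n,c['xyz'],c['rotation'])
    im,d,W=cloud(n);save(im,n+'0.png');np.savez(n+'0.npz',im=im,W=W)
E
```

```text
pics
{'time': 0.0, 'qpos': array([ 1.12198541e+00,  3.42717841e-01,  1.52499833e+00,  1.03348600e-05,
        1.27537008e+00, -1.45994419e-01]), 'qvel': array([-0.00065302,  0.00069347,  0.00151599, -0.0026813 , -0.00041717,
        0.00119229]), 'joint_efforts': array([ 1.16684889e-03, -4.31244063e+01, -2.44220692e+01,  7.17830588e-02,
        5.60155569e-02, -1.13517217e-04]), 'tool_pos': array([0.156349  , 0.50073947, 0.20585403]), 'tool_rot': array([-1.57056927e+00,  1.47626909e-03,  1.26797698e+00]), 'contact_force': array([-0.2335751 ,  0.26707222, -0.93637038]), 'torque': array([ 0.00165245, -0.06339776,  0.01334618]), 'opening': 0.0915948668506859} 0.017
scene [1.35836408 0.36202134 0.97063657] [-2.31583968  0.01800749  1.95991814]
top [0.39854663 0.01267101 1.21512582] [-3.00649791 -0.01443892 -1.58048844]
```

View pics/scene0.png

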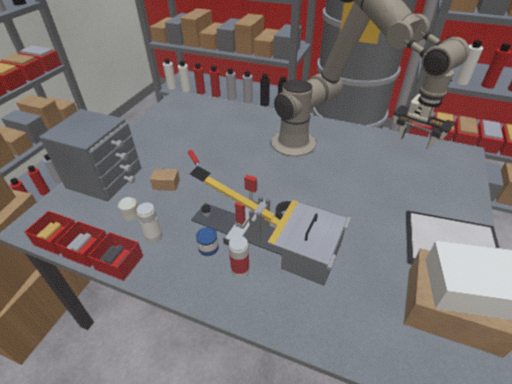

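View pics/top0.png

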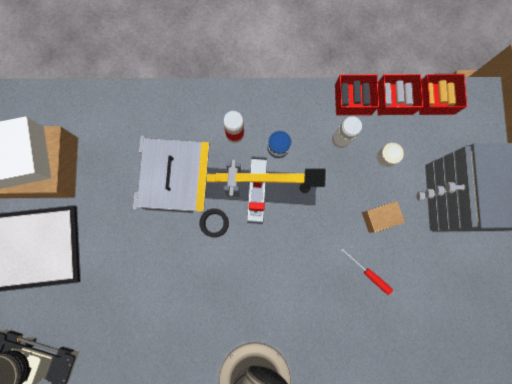

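The top view shows the lever running left to right: flap at (175,175), pivot (232,178), red paddle (257,207), pad (315,178). Next I'll measure these points.

```bash
python3 - <<'E'
import numpy as np,cv2
z=np.load('top0.npz');im=z['im'].astype(int);W=z['W']
r,g,b=im[...,0],im[...,1],im[...,2]
def st(m,n):
    P=W[m];P=P[~np.isnan(P).any(1)]
    print(n,len(P),np.median(P,0).round(4),P.min(0).round(3),P.max(0).round(3)); return P
v,u=np.mgrid[:384,:512]
box=(u>125)&(u<345)&(v>100)&(v<245)
st(box&(r>150)&(g<70)&(b<70)&(v>190)&(W[...,2]>.1),'paddle')
st(box&(r<60)&(g<60)&(b<60)&(u>290)&(v<200)&(W[...,2]>.15),'pad')
P=st(box&(r>170)&(g>120)&(b<80)&(u>212)&(u<305),'leverbar')
p=np.polyfit(P[:,1],P[:,0],1);print('x=f(y)',p,np.degrees(np.arctan(p[0])))
st(box&(r>170)&(g>120)&(b<80)&(u<211),'lip')
st(box&(b>r+60)&(u>260),'blue')
st(box&(W[...,2]>.145)&(u>222)&(u<242)&(v>155)&(v<200),'cheeks')
st((u>220)&(u<245)&(v>110)&(v<135)&(W[...,2]>.1),'spray')
# rendered height map crop
c=im.astype(np.uint8)[100:250,120:350]
c=cv2.resize(c,None,fx=3.4,fy=3.4,interpolation=cv2.INTER_CUBIC)
cv2.imwrite('pics/c0.png',c[...,::-1])
E
```

```text
paddle 95 [ 0.5076 -0.0103  0.1845] [ 0.5   -0.027  0.171] [0.516 0.012 0.189]
pad 347 [ 0.5807 -0.1652  0.2129] [ 0.557 -0.191  0.202] [ 0.606 -0.138  0.223]
leverbar 696 [ 0.5913 -0.0287  0.1652] [ 0.573 -0.139  0.104] [0.612 0.118 0.204]
x=f(y) [0.07404995 0.59324938] 4.2350201634676194
lip 503 [0.6012 0.148  0.1208] [0.504 0.127 0.099] [0.704 0.166 0.127]
blue 391 [ 0.7168 -0.083   0.083 ] [ 0.686 -0.118  0.064] [ 0.753 -0.052  0.091]
cheeks 131 [0.5986 0.0538 0.1524] [0.557 0.034 0.145] [0.642 0.082 0.158]
spray 388 [0.7581 0.0561 0.1487] [0.736 0.027 0.101] [0.792 0.086 0.156]
```

View pics/c0.png

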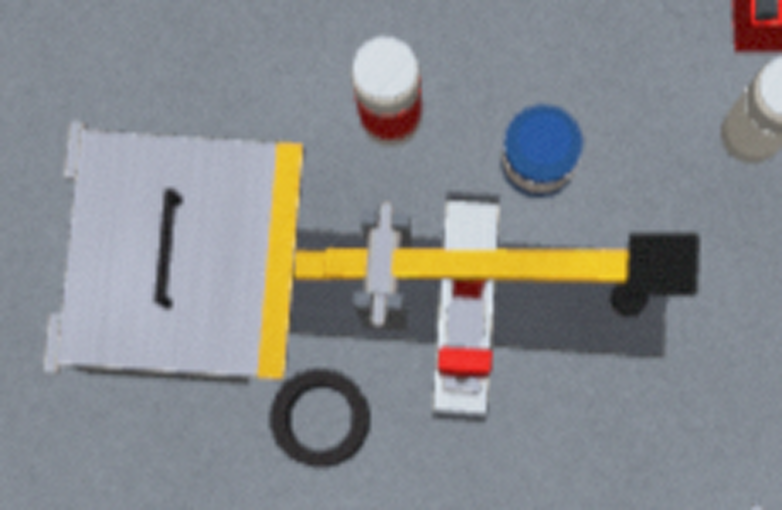

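Everything agrees with the description: pad height 0.213, paddle top 0.185, paddle at lever x −76 and y +84. The lever axis is at 85.8° in the world. I'll move to a spot behind the paddle with the fingers closing and tool x turned along the lever.

```bash
python3 -m creep '[{"dx":-0.1,"dz":-0.113,"ry":-0.1,"gripper":0},{"dx":-0.1,"dz":-0.113,"ry":-0.1,"gripper":0},{"dx":-0.1,"dz":-0.113,"ry":-0.1,"gripper":0},{"dx":-0.2,"dz":-0.226,"ry":-0.229,"gripper":0},{"dx":-0.2,"dz":-0.226,"ry":-0.229,"gripper":0},{"dx":-0.2,"dz":-0.226,"ry":-0.229,"gripper":0},{"dx":-0.3,"dz":-0.338,"ry":-0.229,"gripper":0},{"dx":-0.3,"dz":-0.338,"ry":-0.229,"gripper":0},{"dx":-0.3,"dz":-0.338,"ry":-0.229,"gripper":0},{"dx":-0.393,"dz":-0.443,"ry":-0.229,"gripper":0},{"dx":-0.393,"dz":-0.443,"ry":-0.229,"gripper":0},{"dx":-0.393,"dz":-0.443,"ry":-0.229,"gripper":0},{"dx":-0.393,"dz":-0.443,"ry":-0.229,"gripper":0}]' 20
python3 - <<'E'
from h import *
s=status.observe();print(s['time'],s['tool_pos'],s['tool_rot'],s['contact_force'],s['qpos'])
im,d,W=cloud('scene');save(cv2.resize(im[130:300,130:370],None,fx=3.2,fy=3.2),'s1.png')
im,d,W=cloud('wrist');save(im,'w1.png')
E
```

```text
0.1 [0.15636056 0.50077254 0.20593384] [-1.57059810e+00  1.32668737e-03  1.26801044e+00] [ 0.21003893  1.18679785 -0.47021821] [ 1.12199741e+00  3.42624986e-01  1.52490775e+00  3.23524114e-06
  1.27540133e+00 -1.46013839e-01]invalid input at $[0]: expected keys dx, dy, dz, rx, ry, rz, gripper
```

All seven keys are required in each row, so I'll retype it.

```bash
python3 -m creep '[{"dx":-0.1,"dy":0,"dz":-0.113,"rx":0,"ry":-0.1,"rz":0,"gripper":0},{"dx":-0.1,"dy":0,"dz":-0.113,"rx":0,"ry":-0.1,"rz":0,"gripper":0},{"dx":-0.1,"dy":0,"dz":-0.113,"rx":0,"ry":-0.1,"rz":0,"gripper":0},{"dx":-0.2,"dy":0,"dz":-0.226,"rx":0,"ry":-0.229,"rz":0,"gripper":0},{"dx":-0.2,"dy":0,"dz":-0.226,"rx":0,"ry":-0.229,"rz":0,"gripper":0},{"dx":-0.2,"dy":0,"dz":-0.226,"rx":0,"ry":-0.229,"rz":0,"gripper":0},{"dx":-0.3,"dy":0,"dz":-0.338,"rx":0,"ry":-0.229,"rz":0,"gripper":0},{"dx":-0.3,"dy":0,"dz":-0.338,"rx":0,"ry":-0.229,"rz":0,"gripper":0},{"dx":-0.3,"dy":0,"dz":-0.338,"rx":0,"ry":-0.229,"rz":0,"gripper":0},{"dx":-0.393,"dy":0,"dz":-0.443,"rx":0,"ry":-0.229,"rz":0,"gripper":0},{"dx":-0.393,"dy":0,"dz":-0.443,"rx":0,"ry":-0.229,"rz":0,"gripper":0},{"dx":-0.393,"dy":0,"dz":-0.443,"rx":0,"ry":-0.229,"rz":0,"gripper":0},{"dx":-0.393,"dy":0,"dz":-0.443,"rx":0,"ry":-0.229,"rz":0,"gripper":0}]' 20
python3 - <<'E'
from h import *
s=status.observe();print(s['time'],s['tool_pos'],s['tool_rot'],s['contact_force'],s['qpos'],s['opening'])
im,d,W=cloud('scene');save(cv2.resize(im[130:300,130:370],None,fx=3.2,fy=3.2),'s1.png')
im,d,W=cloud('wrist');save(im,'w1.png')
E
```

```text
time: 1.82
tool_pos: [0.462, -0.0063, 0.2061]
tool_rot: [-1.57, -0.001, 1.495]
contact_force: [0.3, 0.4, -0.7]
opening: 0.0005
1.825 [ 0.46198711 -0.0063433   0.20607007] [-1.56959466e+00 -5.81012473e-04  1.49511318e+00] [ 0.33657226  0.43202141 -0.68887638] [-1.80185511e-01  2.27818704e-01  1.68660256e+00  4.80373985e-04
  1.22842714e+00 -1.67546060e+00] 0.0005143651845095767
```

View pics/s1.png

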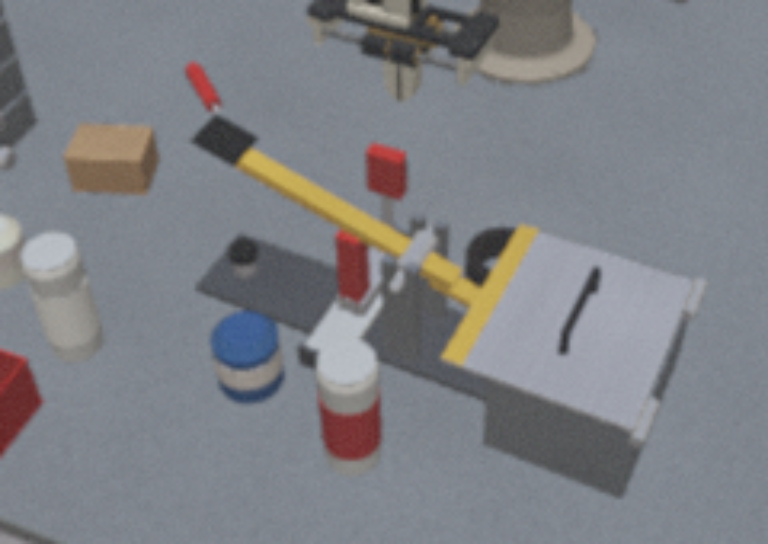

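View pics/w1.png

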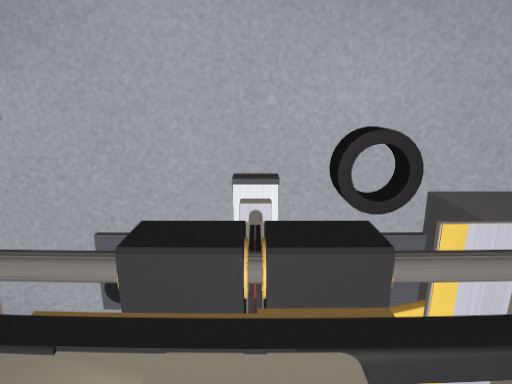

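The scene view shows the closed fingers (400,85) behind the red paddle (387,170), in line with it. Tool −z is the push direction. Next I'll descend and start a careful push.

```bash
python3 -m creep '[{"dx":0,"dy":0.041,"dz":0,"rx":0,"ry":0,"rz":0,"gripper":0},{"dx":0,"dy":0.041,"dz":0,"rx":0,"ry":0,"rz":0,"gripper":0},{"dx":0,"dy":0.041,"dz":-0.01,"rx":0,"ry":0,"rz":0,"gripper":0},{"dx":0,"dy":0.041,"dz":-0.02,"rx":0,"ry":0,"rz":0,"gripper":0},{"dx":0,"dy":0.041,"dz":-0.025,"rx":0,"ry":0,"rz":0,"gripper":0},{"dx":0,"dy":0.041,"dz":-0.03,"rx":0,"ry":0,"rz":0,"gripper":0},{"dx":0,"dy":0.041,"dz":-0.035,"rx":0,"ry":0,"rz":0,"gripper":0},{"dx":0,"dy":0.041,"dz":-0.04,"rx":0,"ry":0,"rz":0,"gripper":0},{"dx":0,"dy":0.041,"dz":-0.04,"rx":0,"ry":0,"rz":0,"gripper":0}]'
python3 - <<'E'
from h import *
im,d,W=cloud('scene');save(cv2.resize(im[130:300,130:370],None,fx=3.2,fy=3.2),'s2.png')
E
```

```text
time: 3.05
tool_pos: [0.5024, -0.0091, 0.1654]
tool_rot: [-1.571, -0.0, 1.497]
contact_force: [0.5, 0.8, -0.6]
opening: 0.0004
```

View pics/s2.png

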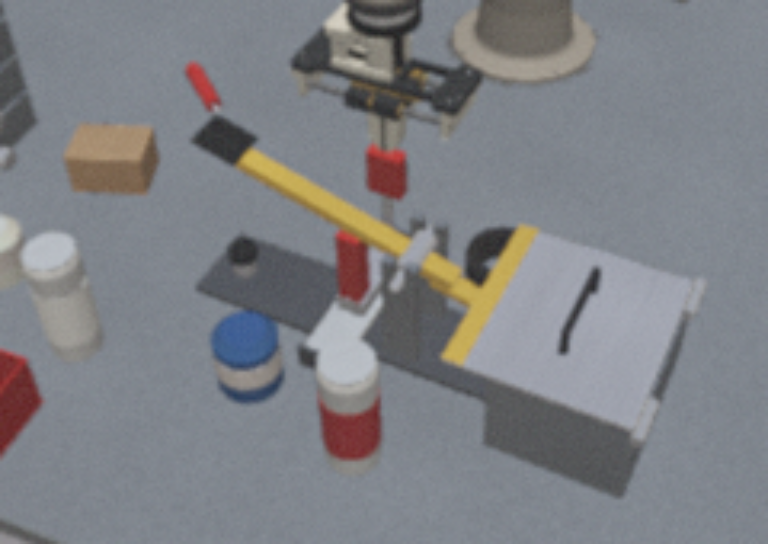

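The paddle at (386,172) looks unmoved, although contact was expected. I'll check more closely.

```bash
python3 - <<'E'
from h import *
im,d,W=cloud('top');save(cv2.resize(im[150:260,200:340],None,fx=5.5,fy=5.5,interpolation=cv2.INTER_CUBIC),'t2.png')
i=im.astype(int);r,g,b=i[...,0],i[...,1],i[...,2];v,u=np.mgrid[:384,:512]
m=(r>120)&(g<70)&(b<70)&(v>170)&(v<230)&(u>225)&(u<290)
P=W[m];print(len(P),np.nanmedian(P,0),np.nanmin(P,0),np.nanmax(P,0))
z0=np.load('scene0.npz')
im2,d2,W2=cloud('scene')
for I,w in((z0['im'],z0['W']),(im2,W2)):
    i=I.astype(int);r,g,b=i[...,0],i[...,1],i[...,2];v,u=np.mgrid[:384,:512]
    m=(r>120)&(g<70)&(b<70)&(v>165)&(v<198)&(u>235)&(u<265)
    P=w[m];print(m.sum(),u[m].mean(),v[m].mean(),np.nanmedian(P,0))
save(cv2.resize(im2[140:210,210:300],None,fx=8,fy=8,interpolation=cv2.INTER_CUBIC),'s3.png')
E
```

```text
return np.nanmean(a, axis, out=out, keepdims=keepdims)
Traceback (most recent call last):
ValueError: zero-size array to reduction operation fmin which has no identity
```

View pics/t2.png

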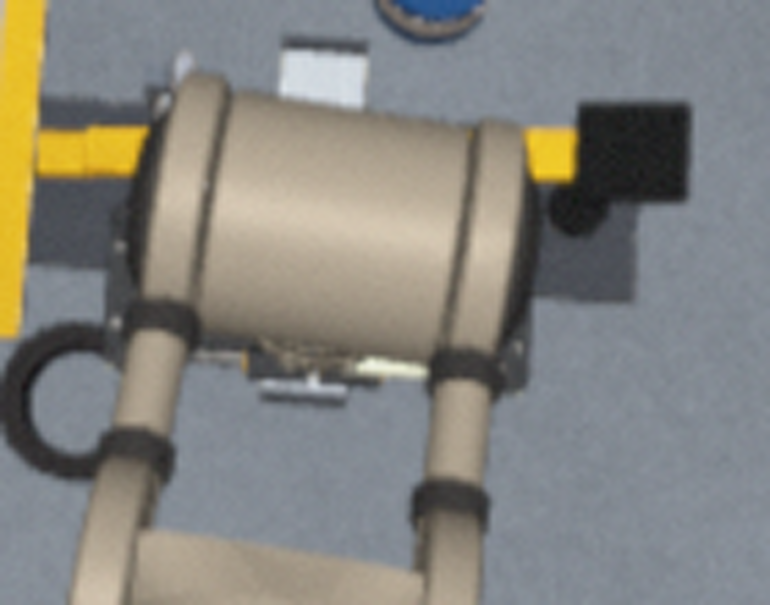

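```bash
cat > pd.py <<'E'
from h import *
F=np.array([.5973,.0592]);ex=np.array([.0738,.9973]);ey=np.array([-.9973,.0738])
def paddle(I,w):
    i=I.astype(int);r,g,b=i[...,0],i[...,1],i[...,2];v,u=np.mgrid[:384,:512]
    m=(r>110)&(g<75)&(b<75)&(v>160)&(v<230)&(u>225)&(u<270)&(w[...,2]>.12)
    P=w[m];P=P[~np.isnan(P).any(1)];q=P[:,:2]-F
    print(m.sum(),u[m].mean(),v[m].mean(),'db far-face x,y,z med',np.median(q@ex).round(4),np.median(q@ey).round(4),np.median(P[:,2]).round(4),'y pct',np.percentile(q@ey,[5,50,95]).round(4))
E
python3 - <<'E'
from pd import *
z0=np.load('scene0.npz');paddle(z0['im'],z0['W'])
im2,d2,W2=cloud('scene');paddle(im2,W2)
save(cv2.resize(im2[140:210,210:300],None,fx=8,fy=8,interpolation=cv2.INTER_CUBIC),'s3.png')
E
```

```text
181 248.40331491712706 186.61325966850828 db far-face x,y,z med -0.0711 0.0708 0.1572 y pct [-0.0172  0.0708  0.0781]
183 247.9344262295082 187.79781420765028 db far-face x,y,z med -0.0715 0.0702 0.1542 y pct [-0.0179  0.0702  0.0786]
```

View pics/s3.png

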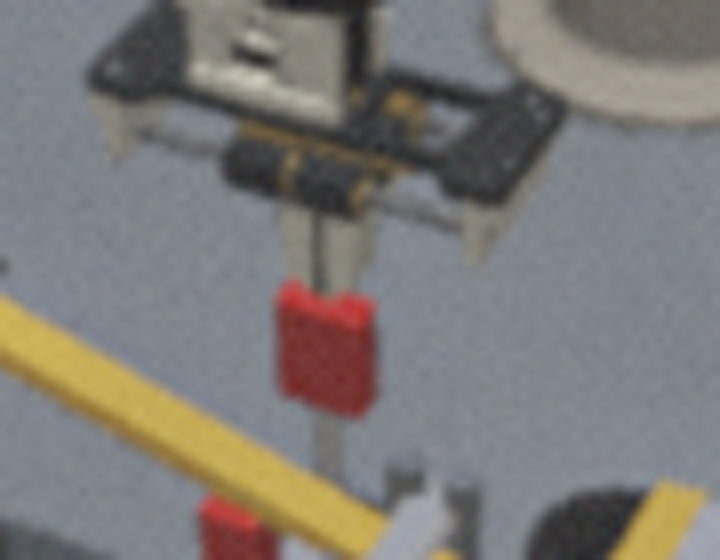

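```bash
python3 -m creep '[{"dx":0,"dy":0,"dz":-0.005,"rx":0,"ry":0,"rz":0,"gripper":0},{"dx":0,"dy":0,"dz":-0.01,"rx":0,"ry":0,"rz":0,"gripper":0},{"dx":0,"dy":0,"dz":-0.015,"rx":0,"ry":0,"rz":0,"gripper":0}]'
python3 - <<'E'
from pd import *
im2,d2,W2=cloud('scene');paddle(im2,W2)
save(cv2.resize(im2[140:210,210:300],None,fx=8,fy=8,interpolation=cv2.INTER_CUBIC),'s4.png')
E
```

```text
time: 3.58
tool_pos: [0.5175, -0.0102, 0.1655]
tool_rot: [-1.571, -0.0, 1.497]
contact_force: [-0.1, 0.2, -0.4]
opening: 0.0
158 248.08227848101265 188.82911392405063 db far-face x,y,z med -0.0695 0.0704 0.1501 y pct [-0.019   0.0704  0.0756]
```

View pics/s4.png

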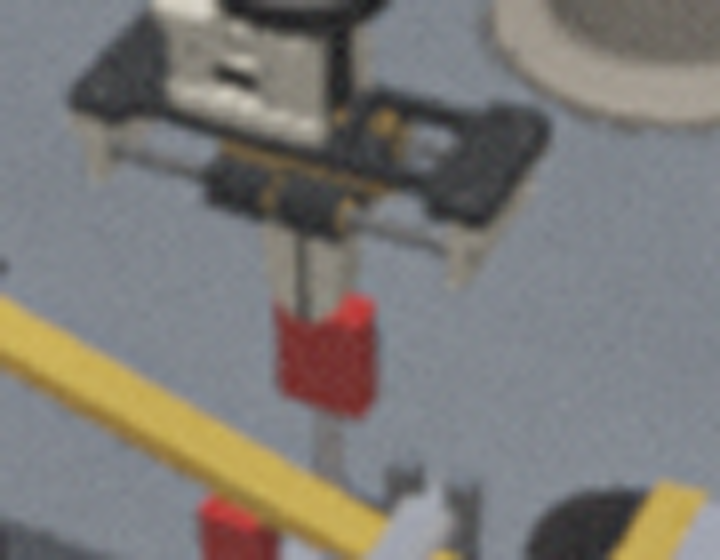

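The fingers now overlap the top of the paddle at (320,300) and the paddle hasn't moved, so the tips may be higher than I assumed. I'll measure their height.

```bash
python3 - <<'E'
from pd import *
im,d,W=cloud('scene')
q=W[...,:2]-F
for v in range(164,194,2):
    print(v,[(u,tuple((np.array([q[v,u]@ex,q[v,u]@ey,W[v,u,2]])*1000).round().astype(int)),tuple(im[v,u])[0:2]) for u in (246,251,254)])
E
```

```text
164 [(246, (np.int64(-66), np.int64(37), np.int64(275)), (np.uint8(66), np.uint8(64))), (251, (np.int64(-52), np.int64(45), np.int64(274)), (np.uint8(65), np.uint8(63))), (254, (np.int64(-48), np.int64(58), np.int64(265)), (np.uint8(74), np.uint8(65)))]
166 [(246, (np.int64(-65), np.int64(36), np.int64(268)), (np.uint8(48), np.uint8(49))), (251, (np.int64(-46), np.int64(34), np.int64(276)), (np.uint8(86), np.uint8(81))), (254, (np.int64(-41), np.int64(45), np.int64(269)), (np.uint8(107), np.uint8(102)))]
168 [(246, (np.int64(-66), np.int64(37), np.int64(258)), (np.uint8(68), np.uint8(65))), (251, (np.int64(-47), np.int64(36), np.int64(265)), (np.uint8(65), np.uint8(58))), (254, (np.int64(-39), np.int64(41), np.int64(264)), (np.uint8(96), np.uint8(96)))]
170 [(246, (np.int64(-81), np.int64(63), np.int64(225)), (np.uint8(127), np.uint8(123))), (251, (np.int64(-47), np.int64(36), np.int64(257)), (np.uint8(92), np.uint8(95))), (254, (np.int64(-56), np.int64(74), np.int64(226)), (np.uint8(118), np.uint8(117)))]
172 [(246, (np.int64(-79), np.int64(58), np.int64(221)), (np.uint8(125), np.ui
[... 2065 characters left out ...]
.uint8(49))), (251, (np.int64(-67), np.int64(70), np.int64(143)), (np.uint8(120), np.uint8(55))), (254, (np.int64(-55), np.int64(69), np.int64(148)), (np.uint8(119), np.uint8(51)))]
190 [(246, (np.int64(-154), np.int64(189), np.int64(0)), (np.uint8(127), np.uint8(125))), (251, (np.int64(-69), np.int64(72), np.int64(130)), (np.uint8(118), np.uint8(58))), (254, (np.int64(-56), np.int64(70), np.int64(138)), (np.uint8(121), np.uint8(49)))]
192 [(246, (np.int64(-149), np.int64(179), np.int64(-1)), (np.uint8(129), np.uint8(135))), (251, (np.int64(-70), np.int64(73), np.int64(120)), (np.uint8(118), np.uint8(111))), (254, (np.int64(-57), np.int64(72), np.int64(126)), (np.uint8(121), np.uint8(100)))]
```

```bash
python3 - <<'E'
from pd import *
print(status.observe()['qpos'],status.observe()['tool_pos'])
z=np.load('scene0.npz');W=z['W']
m=(np.hypot(W[...,0]-.156,W[...,1]-.501)<.09)&(W[...,2]>.1)
P=W[m];print('initial gripper, TCP .206: z percentiles',np.nanpercentile(P[:,2],[0,1,2,5,10,20]).round(3))
im,d,W=cloud('scene')
m=(np.hypot(W[...,0]-.5175,W[...,1]+.010)<.05)&(W[...,2]>.188)
P=W[m];print(np.nanpercentile(P[:,2],[0,1,2,5,10,20]).round(3))
i=z['im'][85:160,390:470];save(cv2.resize(i,None,fx=8,fy=8,interpolation=cv2.INTER_CUBIC),'s0g.png')
im,d,W=cloud('wrist');save(im,'w4.png');v,u=np.mgrid[:384,:512]
c=get_calibration('wrist');print(np.array(c['mount']).round(4),c['fx'])
M=np.array(c['mount']);
s=status.observe();Rt=R.from_euler('xyz',s['tool_rot']).as_matrix();T=(W-s['tool_pos'])@Rt
for vv in range(100,384,14): print(vv,(T[vv,[150,256,262]]*1000).round().tolist(),im[vv,256])
E
```

```text
[-1.67896596e-01  3.65936877e-01  1.60849690e+00  9.20195273e-05
  1.16682940e+00 -1.66490023e+00] [ 0.51764459 -0.01021807  0.16544579]
initial gripper, TCP .206: z percentiles [0.226 0.243 0.255 0.297 0.314 0.334]
[0.188 0.201 0.21  0.255 0.273 0.295]
[[ 1.000e+00  6.000e-04 -5.000e-04  3.000e-04]
 [ 7.000e-04 -2.489e-01  9.685e-01 -1.780e-01]
 [ 4.000e-04 -9.685e-01 -2.489e-01  6.630e-02]
 [ 0.000e+00  0.000e+00  0.000e+00  1.000e+00]] 346.2340373013407
100 [[-101.0, 166.0, 69.0], [1.0, 167.0, 68.0], [7.0, 165.0, 68.0]] [158 161 169]
114 [[-102.0, 166.0, 55.0], [1.0, 165.0, 55.0], [7.0, 167.0, 55.0]] [161 165 172]
128 [[-103.0, 166.0, 42.0], [1.0, 137.0, 44.0], [7.0, 135.0, 44.0]] [ 94  95 102]
142 [[-104.0, 165.0, 28.0], [1.0, 147.0, 30.0], [7.0, 148.0, 30.0]] [238 239 242]
156 [[-105.0, 164.0, 14.0], [1.0, 125.0, 20.0], [7.0, 124.0, 20.0]] [214 212 212]
170 [[-106.0, 165.0, -0.0], [1.0, 93.0, 14.0], [6.0, 105.0, 12.0]] [117 109 107]
184 [[-107.0, 165.0, -15.0], [1.0, 32.0, 17.0], [5.0, 32.0, 17.0]] [118  32  30]
198 [[-105.0, 156.0, -27.0], [1.0, -1.0, 17.0], [4.0, -2.0, 17.0]] 
[... 372 characters left out ...]
.0, 28.0], [2.0, -106.0, 30.0]] [132 128 125]
282 [[-22.0, -111.0, 28.0], [1.0, -104.0, 25.0], [2.0, -107.0, 27.0]] [119 116 114]
296 [[-23.0, -111.0, 25.0], [1.0, -66.0, -2.0], [2.0, -105.0, 22.0]] [75 66 65]
310 [[-24.0, -109.0, 20.0], [1.0, -66.0, -8.0], [2.0, -110.0, 21.0]] [77 71 67]
324 [[-20.0, -120.0, 25.0], [1.0, -121.0, 25.0], [2.0, -120.0, 25.0]] [28 28 29]
338 [[-19.0, -124.0, 25.0], [1.0, -125.0, 25.0], [2.0, -125.0, 25.0]] [32 31 32]
352 [[-18.0, -127.0, 24.0], [0.0, -128.0, 25.0], [2.0, -127.0, 24.0]] [66 66 68]
366 [[-16.0, -132.0, 26.0], [0.0, -132.0, 25.0], [1.0, -131.0, 25.0]] [140 132 118]
380 [[-16.0, -134.0, 25.0], [0.0, -135.0, 25.0], [1.0, -135.0, 25.0]] [141 132 117]
```

View pics/s0g.png

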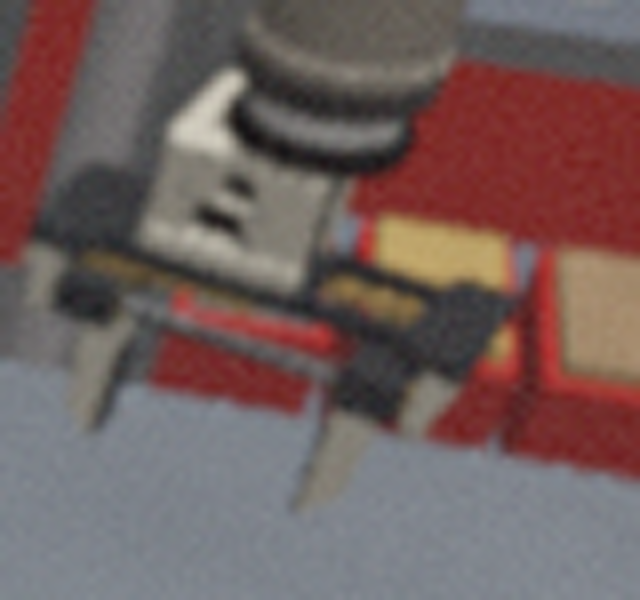

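View pics/w4.png

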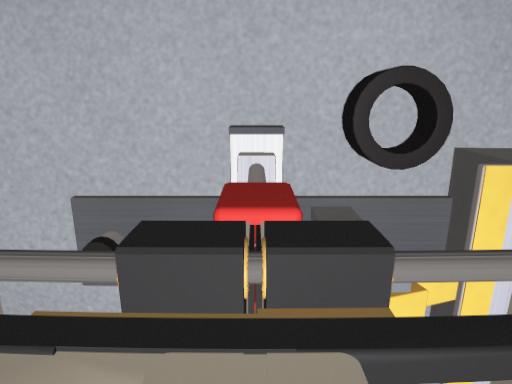

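Correction to the geometry: the measured fingertips are at z ≈ 0.189 with the TCP at 0.165. They therefore stand about 24 mm behind the reported TCP, not 17 mm ahead, and the start picture gives the same offset. The fingers passed above the paddle without touching it (force about 0). I'll back off, go 41 mm lower and push.

```bash
python3 -m creep '[{"dx":0,"dy":0,"dz":0.04,"rx":0,"ry":0,"rz":0,"gripper":0},{"dx":0,"dy":0,"dz":0.04,"rx":0,"ry":0,"rz":0,"gripper":0},{"dx":0,"dy":0.02,"dz":0.04,"rx":0,"ry":0,"rz":0,"gripper":0},{"dx":0,"dy":0.041,"dz":0.04,"rx":0,"ry":0,"rz":0,"gripper":0},{"dx":0,"dy":0.041,"dz":0.04,"rx":0,"ry":0,"rz":0,"gripper":0},{"dx":0,"dy":0.041,"dz":0.03,"rx":0,"ry":0,"rz":0,"gripper":0},{"dx":0,"dy":0.041,"dz":0.025,"rx":0,"ry":0,"rz":0,"gripper":0},{"dx":0,"dy":0.041,"dz":0.02,"rx":0,"ry":0,"rz":0,"gripper":0},{"dx":0,"dy":0.041,"dz":0.015,"rx":0,"ry":0,"rz":0,"gripper":0},{"dx":0,"dy":0.041,"dz":0.015,"rx":0,"ry":0,"rz":0,"gripper":0}]'
python3 - <<'E'
from pd import *
im2,d2,W2=cloud('scene');paddle(im2,W2)
save(cv2.resize(im2[140:210,210:300],None,fx=8,fy=8,interpolation=cv2.INTER_CUBIC),'s5.png')
E
```

```text
time: 5.03
tool_pos: [0.5028, -0.0091, 0.1246]
tool_rot: [-1.572, -0.0, 1.497]
contact_force: [-0.6, -0.0, -0.2]
opening: 0.0006
213 245.61971830985917 190.9718309859155 db far-face x,y,z med -0.071 0.0561 0.1525 y pct [-0.0318  0.0561  0.0665]
```

View pics/s5.png

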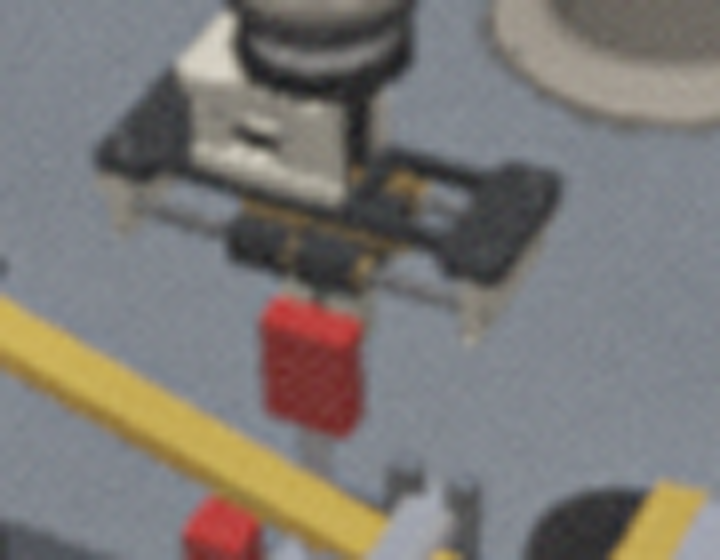

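The paddle now moves with the fingers: its far face went from y 70 to 56. I'll carry on to the end stop.

```bash
python3 -m creep '[{"dx":0,"dy":0,"dz":-0.007,"rx":0,"ry":0,"rz":0,"gripper":0},{"dx":0,"dy":0,"dz":-0.014,"rx":0,"ry":0,"rz":0,"gripper":0},{"dx":0,"dy":0,"dz":-0.02,"rx":0,"ry":0,"rz":0,"gripper":0},{"dx":0,"dy":0,"dz":-0.025,"rx":0,"ry":0,"rz":0,"gripper":0},{"dx":0,"dy":0,"dz":-0.028,"rx":0,"ry":0,"rz":0,"gripper":0}]'
python3 - <<'E'
from pd import *
im2,d2,W2=cloud('scene');paddle(im2,W2)
save(cv2.resize(im2[140:210,210:300],None,fx=8,fy=8,interpolation=cv2.INTER_CUBIC),'s6.png')
E
```

```text
time: 5.7
tool_pos: [0.5303, -0.0111, 0.1245]
tool_rot: [-1.571, -0.0, 1.497]
contact_force: [-1.7, 0.2, 1.6]
opening: 0.0001
200 241.455 196.33 db far-face x,y,z med -0.0705 0.0285 0.1558 y pct [-0.059   0.0285  0.0387]
```

```bash
python3 -m creep '[{"dx":0,"dy":0,"dz":-0.002,"rx":0,"ry":0,"rz":0,"gripper":0},{"dx":0,"dy":0,"dz":-0.003,"rx":0,"ry":0,"rz":0,"gripper":0}]'
```

```text
time: 6.0
tool_pos: [0.5329, -0.0113, 0.1244]
tool_rot: [-1.571, -0.0, 1.497]
contact_force: [-1.8, 1.2, -0.6]
opening: 0.0004
```

View pics/s6.png

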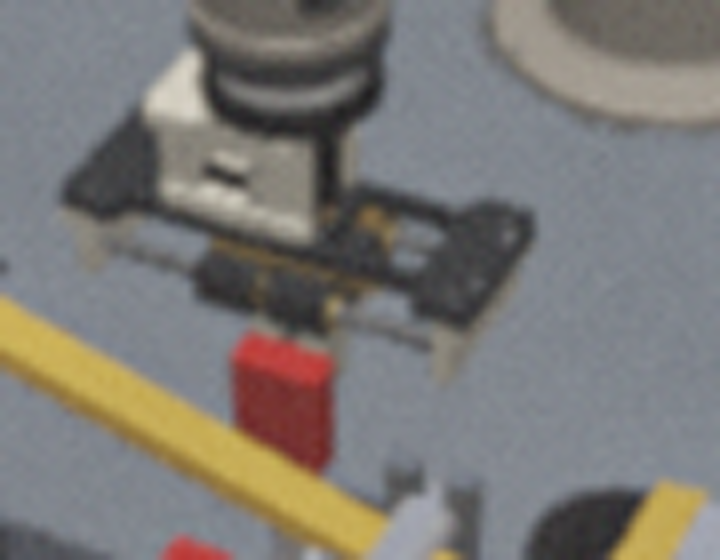

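```bash
python3 -m creep '[{"dx":0,"dy":0,"dz":-0.0015,"rx":0,"ry":0,"rz":0,"gripper":0},{"dx":0,"dy":0,"dz":-0.002,"rx":0,"ry":0,"rz":0,"gripper":0}]'; python3 -m creep '[{"dx":0,"dy":0,"dz":-0.001,"rx":0,"ry":0,"rz":0,"gripper":0},{"dx":0,"dy":0,"dz":-0.001,"rx":0,"ry":0,"rz":0,"gripper":0}]'
```

```text
time: 6.25
tool_pos: [0.535, -0.0114, 0.1245]
tool_rot: [-1.571, -0.0, 1.497]
contact_force: [-2.3, 0.1, -0.2]
opening: 0.0009
time: 6.5
tool_pos: [0.5361, -0.0115, 0.1245]
tool_rot: [-1.571, -0.0, 1.497]
contact_force: [-1.2, 1.3, -1.0]
opening: 0.0003
```

```bash
python3 -m creep '[{"dx":0,"dy":0,"dz":-0.001,"rx":0,"ry":0,"rz":0,"gripper":0},{"dx":0,"dy":0,"dz":-0.0015,"rx":0,"ry":0,"rz":0,"gripper":0}]'; python3 - <<'E'
from pd import *
im2,d2,W2=cloud('scene');paddle(im2,W2)
E
```

```text
time: 6.75
tool_pos: [0.5368, -0.0116, 0.1244]
tool_rot: [-1.569, -0.0, 1.497]
contact_force: [-5.7, 0.5, 2.2]
opening: 0.0
178 240.43258426966293 197.7921348314607 db far-face x,y,z med -0.0701 0.0221 0.1586 y pct [-0.0659  0.0221  0.0317]
```

```bash
python3 -m creep '[{"dx":0,"dy":0,"dz":-0.001,"rx":0,"ry":0,"rz":0,"gripper":0},{"dx":0,"dy":0,"dz":-0.0015,"rx":0,"ry":0,"rz":0,"gripper":0}]'
```

```text
time: 7.05
tool_pos: [0.5367, -0.0116, 0.1245]
tool_rot: [-1.566, 0.0, 1.497]
contact_force: [-11.9, 1.0, 6.8]
opening: 0.0003
```

The end stop is reached: force rose to 12 N, the TCP stopped, and the paddle travelled about 48 mm. Next I'll retreat, rise and go over the pad.

```bash
python3 -m creep '[{"dx":0,"dy":0,"dz":0.03,"rx":0,"ry":0,"rz":0,"gripper":0},{"dx":0,"dy":0,"dz":0.06,"rx":0,"ry":0,"rz":0,"gripper":0},{"dx":0,"dy":0,"dz":0.06,"rx":0,"ry":0,"rz":0,"gripper":0},{"dx":0,"dy":-0.05,"dz":0.06,"rx":0,"ry":0,"rz":0,"gripper":0},{"dx":0,"dy":-0.1,"dz":0.06,"rx":0,"ry":0,"rz":0,"gripper":0},{"dx":0,"dy":-0.1,"dz":0.06,"rx":0,"ry":0,"rz":0,"gripper":0},{"dx":-0.05,"dy":-0.1,"dz":0.02,"rx":0,"ry":0,"rz":0,"gripper":0},{"dx":-0.1,"dy":-0.1,"dz":-0.01,"rx":0,"ry":0,"rz":0,"gripper":0},{"dx":-0.156,"dy":-0.1,"dz":-0.054,"rx":0,"ry":0,"rz":0,"gripper":0},{"dx":-0.156,"dy":-0.1,"dz":-0.054,"rx":0,"ry":0,"rz":0,"gripper":0},{"dx":-0.156,"dy":-0.1,"dz":-0.054,"rx":0,"ry":0,"rz":0,"gripper":0}]'
python3 - <<'E'
from pd import *
im2,d2,W2=cloud('scene');paddle(im2,W2)
p=np.array(status.observe()['tool_pos'])[:2]-F;print(p@ex,p@ey)
save(cv2.resize(im2[130:250,160:330],None,fx=4.6,fy=4.6,interpolation=cv2.INTER_CUBIC),'s7.png')
im,d,W=cloud('wrist');save(im,'w7.png')
E
```

```text
time: 8.43
tool_pos: [0.5813, -0.1714, 0.223]
tool_rot: [-1.569, -0.001, 1.496]
contact_force: [0.1, 0.6, -0.2]
opening: 0.0004
177 240.14689265536722 198.19209039548022 db far-face x,y,z med -0.07 0.0219 0.1571 y pct [-0.0663  0.0219  0.0306]
-0.23033680948979565 -0.0007161863895588247
```

View pics/s7.png

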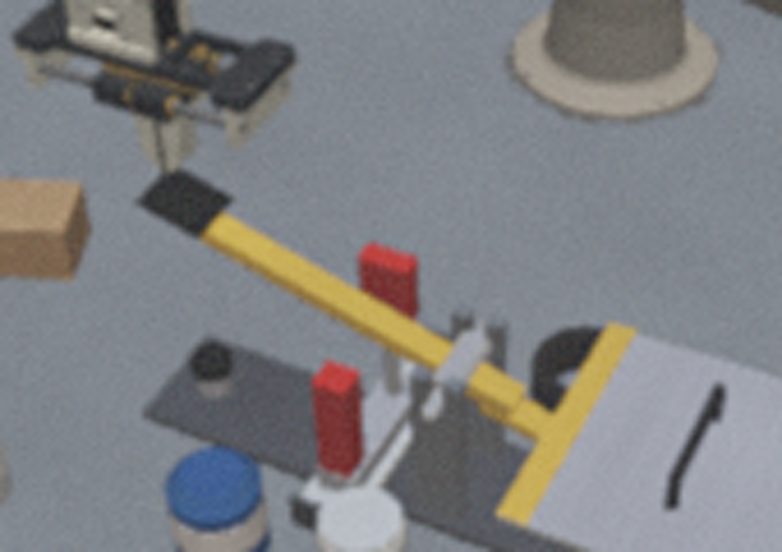

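View pics/w7.png

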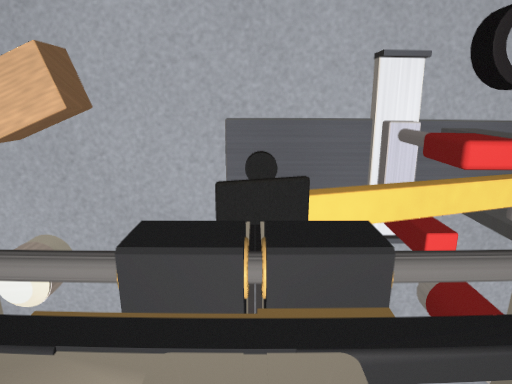

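The stop paddle (388,280) and its block (337,415) are clear of the lever, and the fingertips are above the pad. I'll press down in stages.

```bash
python3 -m creep '[{"dx":0,"dy":0.015,"dz":0,"rx":0,"ry":0,"rz":0,"gripper":0},{"dx":0,"dy":0.025,"dz":0,"rx":0,"ry":0,"rz":0,"gripper":0},{"dx":0,"dy":0.03,"dz":0,"rx":0,"ry":0,"rz":0,"gripper":0},{"dx":0,"dy":0.035,"dz":0,"rx":0,"ry":0,"rz":0,"gripper":0},{"dx":0,"dy":0.04,"dz":0,"rx":0,"ry":0,"rz":0,"gripper":0},{"dx":0,"dy":0.045,"dz":0,"rx":0,"ry":0,"rz":0,"gripper":0},{"dx":0,"dy":0.05,"dz":0,"rx":0,"ry":0,"rz":0,"gripper":0},{"dx":0,"dy":0.055,"dz":0,"rx":0,"ry":0,"rz":0,"gripper":0},{"dx":0,"dy":0.06,"dz":0,"rx":0,"ry":0,"rz":0,"gripper":0}]'
python3 - <<'E'
from pd import *
im2,d2,W2=cloud('scene');paddle(im2,W2)
save(cv2.resize(im2[130:250,160:330],None,fx=4.6,fy=4.6,interpolation=cv2.INTER_CUBIC),'s8.png')
E
```

```text
time: 9.65
tool_pos: [0.5814, -0.1714, 0.1642]
tool_rot: [-1.571, 0.0, 1.497]
contact_force: [-1.1, -2.1, 4.4]
opening: 0.0004
196 240.6122448979592 197.8469387755102 db far-face x,y,z med -0.0703 0.0224 0.154 y pct [-0.0658  0.0224  0.0301]
```

View pics/s8.png

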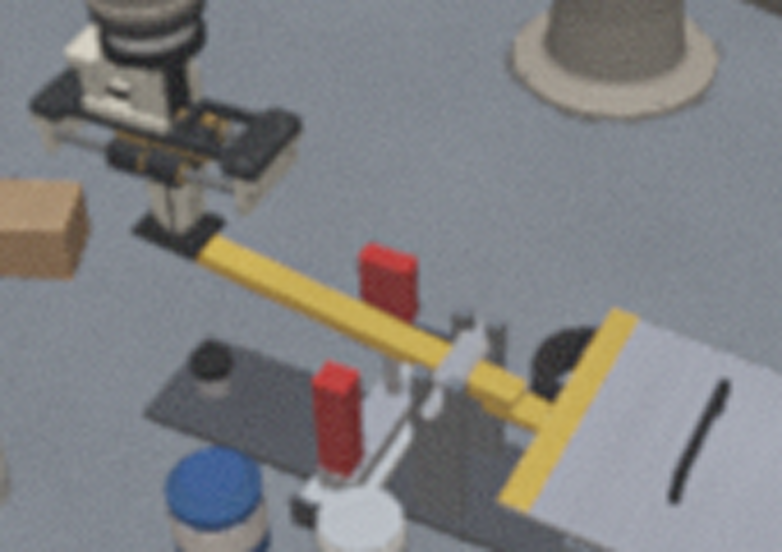

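The lever is turning, the flap is rising, and the fingers sit squarely on the pad (178,235) with about 4.4 N. I'll continue.

```bash
python3 -m creep '[{"dx":0,"dy":0.01,"dz":0,"rx":0,"ry":0,"rz":0,"gripper":0},{"dx":0,"dy":0.02,"dz":0,"rx":0,"ry":0,"rz":0,"gripper":0},{"dx":0,"dy":0.03,"dz":0,"rx":0,"ry":0,"rz":0,"gripper":0},{"dx":0,"dy":0.04,"dz":0,"rx":0,"ry":0,"rz":0,"gripper":0},{"dx":0,"dy":0.05,"dz":0,"rx":0,"ry":0,"rz":0,"gripper":0},{"dx":0,"dy":0.058,"dz":0,"rx":0,"ry":0,"rz":0,"gripper":0},{"dx":0,"dy":0.066,"dz":0,"rx":0,"ry":0,"rz":0,"gripper":0},{"dx":0,"dy":0.074,"dz":0,"rx":0,"ry":0,"rz":0,"gripper":0},{"dx":0,"dy":0.082,"dz":0,"rx":0,"ry":0,"rz":0,"gripper":0},{"dx":0,"dy":0.09,"dz":0,"rx":0,"ry":0,"rz":0,"gripper":0}]'
python3 - <<'E'
from pd import *
im2,d2,W2=cloud('scene');paddle(im2,W2)
save(cv2.resize(im2[130:250,160:330],None,fx=4.6,fy=4.6,interpolation=cv2.INTER_CUBIC),'s9.png')
E
```

```text
time: 10.95
tool_pos: [0.5813, -0.1701, 0.0739]
tool_rot: [-1.57, -0.002, 1.497]
contact_force: [1.0, 2.6, 5.1]
opening: 0.0006
213 240.69014084507043 197.81220657276995 db far-face x,y,z med -0.0706 0.0219 0.1501 y pct [-0.0657  0.0219  0.0298]
```

View pics/s9.png

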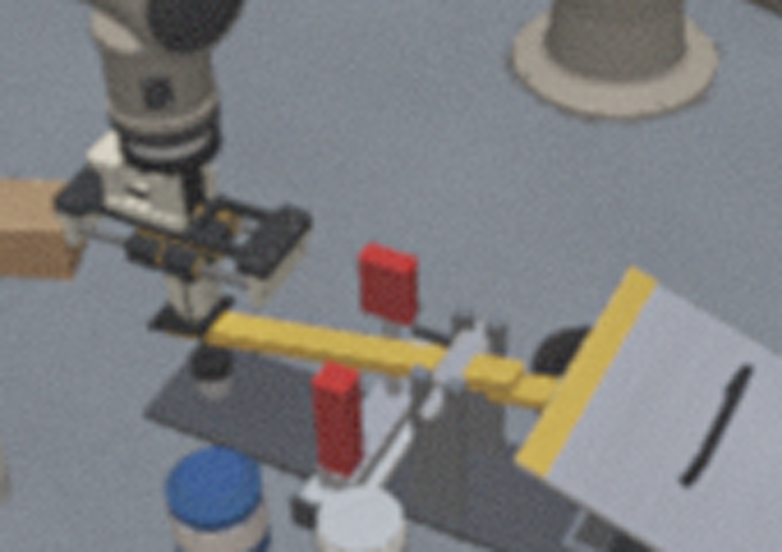

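```bash
python3 -m creep '[{"dx":0,"dy":0.006,"dz":0,"rx":0,"ry":0,"rz":0,"gripper":0},{"dx":0,"dy":0.012,"dz":0,"rx":0,"ry":0,"rz":0,"gripper":0},{"dx":0,"dy":0.017,"dz":0,"rx":0,"ry":0,"rz":0,"gripper":0},{"dx":0,"dy":0.02,"dz":0,"rx":0,"ry":0,"rz":0,"gripper":0},{"dx":0,"dy":0.022,"dz":0,"rx":0,"ry":0,"rz":0,"gripper":0}]'; python3 -m creep '[{"dx":0,"dy":0.0015,"dz":0,"rx":0,"ry":0,"rz":0,"gripper":0},{"dx":0,"dy":0.002,"dz":0,"rx":0,"ry":0,"rz":0,"gripper":0}]'
```

```text
time: 11.62
tool_pos: [0.5813, -0.1712, 0.0525]
tool_rot: [-1.571, -0.0, 1.497]
contact_force: [-1.8, 3.6, 12.0]
opening: 0.0006
time: 11.88
tool_pos: [0.5816, -0.1711, 0.0522]
tool_rot: [-1.572, -0.0, 1.497]
contact_force: [-4.0, 3.9, 16.9]
opening: 0.0004
```

```bash
python3 -m creep '[{"dx":0,"dy":0.001,"dz":0,"rx":0,"ry":0,"rz":0,"gripper":0},{"dx":0,"dy":0.001,"dz":0,"rx":0,"ry":0,"rz":0,"gripper":0},{"dx":0,"dy":0.001,"dz":0,"rx":0,"ry":0,"rz":0,"gripper":0}]'
python3 - <<'E'
from pd import *
im,d,W=cloud('scene');paddle(im,W)
save(cv2.resize(im[150:250,160:330],None,fx=4.6,fy=4.6,interpolation=cv2.INTER_CUBIC),'s10.png')
i=im.astype(int);m=(i[...,0]>150)&(i[...,1]>110)&(i[...,2]<100)
P=W[m];P=P[~np.isnan(P).any(1)];q=P[:,:2]-F;X=q@ex;Y=q@ey
k=(abs(Y)<20e-3)&(X<-.02)&(X>-.2)&(P[:,2]>.04);p=np.polyfit(X[k],P[k,2],1);print('bar slope deg',np.degrees(np.arctan(p[0])),'z at pin',p[1],k.sum(),np.median(Y[k]))
i2=np.load('scene0.npz');I=i2['im'].astype(int);W0=i2['W'];m=(I[...,0]>150)&(I[...,1]>110)&(I[...,2]<100);P0=W0[m];P0=P0[~np.isnan(P0).any(1)];q=P0[:,:2]-F;X0=q@ex;Y0=q@ey
k=(abs(Y0)<20e-3)&(X0<-.02)&(X0>-.2)&(P0[:,2]>.04);p0=np.polyfit(X0[k],P0[k,2],1);print('initial',np.degrees(np.arctan(p0[0])),p0[1],np.median(Y0[k]))
G=(W[...,:2]-F)
Xa=G@ex;Ya=G@ey
k=(Xa>.1)&(Xa<.3)&(abs(Ya)<.1)&(W[...,2]>.1)
p=np.polyfit(Xa[k],W[...,2][k],1);print('flap deg',np.degrees(np.arctan(p[0])),p)
im,d,W=cloud('top');save(im,'t10.png')
print(status.observe()['contact_force'])
E
```

```text
time: 12.25
tool_pos: [0.5816, -0.1711, 0.052]
tool_rot: [-1.572, 0.0, 1.497]
contact_force: [-5.3, 3.9, 20.5]
opening: 0.0001
216 240.75 197.75 db far-face x,y,z med -0.0706 0.0219 0.1514 y pct [-0.0656  0.0219  0.0305]
bar slope deg 17.878587730042963 z at pin 0.13790333959609785 213 -0.008341175246290024
initial -16.72966061862163 0.13677546380272826 -0.0073843829992413035
flap deg -20.916212765256816 [-0.38218713  0.2246407 ]
[-5.09343998  5.44748846 20.4688992 ]
```

View pics/s10.png

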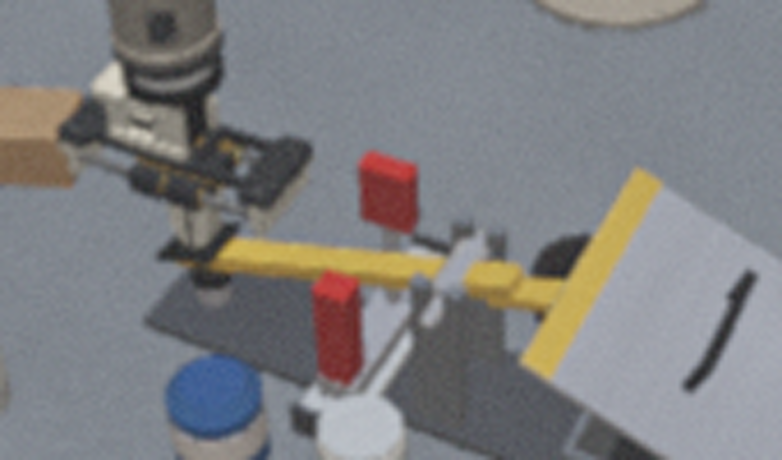

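View pics/t10.png

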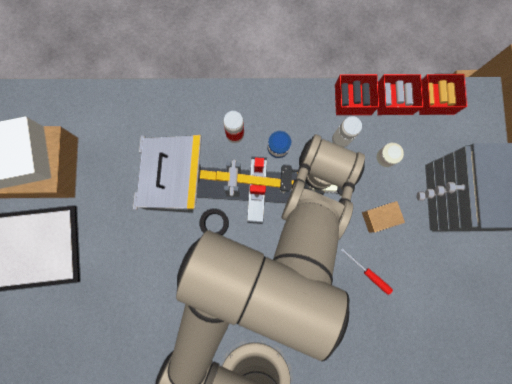

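The lever has turned 34.6° (0.604 rad) onto the buffer. The pin height hasn't changed (0.138 against 0.137), the flap is about 0.37–0.4 rad open and the hold force is a steady 20 N. The other objects are where they were, so I'm handing in.

```bash
python3 -c "
from cell import robot,status
print(robot.hand_in()); s=status.observe(); print(s['time'],s['tool_pos'],s['contact_force'])"
```

```text
the job is handed in; nothing more can be done
None
the job is handed in; nothing more can be done
```

I pushed the red paddle fully across to its end stop, then pressed the lever pad down onto the rubber buffer and handed in while still holding it. That was at about 12.4 s of the 42 s allowed.

**Last checks before hand-in**
- **Stop:** the paddle travelled about 48 mm. It came up against its end with the force rising to 12 N, and it stayed there.
- **Lever:** it turned 34.6° (0.60 rad), and the bar's height at the pin was unchanged, so the lever is still in its slots.
- **Flap:** it is open at about 0.37 rad, against the 0.4 expected. The estimate is from camera depth and includes the handle on top.
- **Holding force:** about 20 N, well above the 2 to 8 N that pressing takes, so the lever is bearing on the buffer.
- **Other objects:** by eye in the top picture, none of the things standing about had moved.

**What disagreed:** the fingertips measured about 24 mm behind the reported TCP, not 17 mm ahead of it as specified. My first push therefore passed just above the paddle with no measurable contact. I re-measured, went 41 mm lower and pushed again.

I got no verdict or state reading after hand-in, so I haven't checked the final second of holding.

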